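# Put away the dry paint pots

### The arm

A 6-joint arm with a two-finger parallel gripper is mounted at the origin on the work surface. World frame = base frame: x ahead of the robot, y to its left, z up, the work surface at z = 0. Lengths are in m, angles in rad, forces in N, time in s.
With the tool pointing down it reaches from about 0.225 to 0.875 m from the base axis. Payload 3.4 kg.
Tool frame: the origin (TCP) lies midway between the tips of the shut fingers; the grasp point (between the pads) lies 19 mm behind it; z points along the fingers, y is the line along which they close (so a half turn about z gives the same grasp; the last joint's range is limited). The gripper opens to 85 mm and grips with 20 to 120 N. Pads are 22 mm wide; open, the fingers measure 114 mm over their backs; the gripper's body (76 mm by 85 mm) begins 54 mm behind the grasp point. The pads swing forward as they close: fully open they stand 13 mm farther back than shut.
Start: joints at [-1.406, 0.276, 1.505, -0, 1.361, -0.121], TCP at [0.162, -0.552, 0.231] pointing down, gripper open.
Joint ranges: [-2.89, 2.89], [-0.75, 2.08], [0.22, 2.7], [-1.18, 4.32], [0.11, 2.71], [-2.7, 2.7]. Speed limits (rad/s): [2.57, 2.57, 3.14, 3.14, 3.14, 3.14].

### API

Orientations are given as a rotation vector (axis times angle).
In Python, from bench import env gives the robot as it stands.
- The arm moves only by the tool send_rows, never from a script. Its argument "deltas" is a list that holds one entry, the list of rows, each a list of 4 numbers: the shift along the tool's x, y, z each as a share of 100 mm, from -1 to 1, then the turn about the tool's z as a share of 45 degrees, from -1 to 1. In form: [[[x, y, z, roll], ...]]. A call has 1 to 10 rows; each row shifts and turns the commanded pose from where the row before left it, along the tool's axes as they then stand; what a row does not reach is not made up. A row lasts 1/12 s, in which the tool goes at most 41.7 mm and 7.16 degrees, less where a joint would pass 70% of its speed; a pose out of reach is approached as far as the arm can. A call with a number of a shift or a turn outside -1 to 1 is refused whole. A call with a gripper value outside its range is refused whole. "fingers" is the opening, from 0 (shut) to 1 (fully open), set as the call begins (left out, the last holds). The fingers move at their own pace and stop on an object; "squeeze" is the grip in N (left out, the last holds). Time passes only in rows, so rows that do not move let the fingers close. It gives the time, the measured TCP pose, the force, the opening and the grip force at its end, in the units of the state.
- env.observe(): the state, without advancing time (a new reading comes with each control period).
- env.grab_frame(name): name is "scene" or "top" or "wrist"; returns a dict with "pixels" (400x640x3 uint8, red, green, blue), "z_map" (400x640 float32, m along the optical axis (not along the pixel's ray), 0 where there is no reading), "fx", "fy", "cx", "cy" (pixels), "k1" (the pictures are not rectified: a ray, as slopes to the right and down, at radius r is drawn at 1 + k1 r^2 times it, then the intrinsics apply), "eye" and "orientation" of the camera in the world; the wrist camera has in their place "mount" (4x4, takes a point from camera to tool coordinates, whose origin is the TCP and whose axes are the flange's). Camera axes: x right, y up, looking along -z (the intrinsics and any distortion apply to the point x, -y, -z); pixel columns grow to the right and rows downward; lengths in m; the calibration is good to about 2 mm. A picture is of the moment at which its call begins: read the wrist's pose just before it.
- env.hand_in(): hands the job in; it is judged then, once.
The state is a dict: "clock": time; "joint_positions": joint angles; "dq": joint speeds; "joint_efforts": joint torques, N m; "ee_pos": TCP position; "tool_rot": TCP orientation; "ft_force": force on the tool from outside, world axes, zero at the start; "torque": the same for the moment, N m; "finger_gap": finger opening in m; "finger_force": force on a finger pad.
Only numpy, scipy, OpenCV 4.12 (cv2) and the standard library are available. Lean on these libraries where they do the work, as an engineer would, in place of code of your own. Each camera call takes 0.05 s, during which the arm holds its last target. There are 200 camera calls.

### The job

The paint pots have drained dry. Take the two blue pots off the sloping loops of the draining rack and nest them, upside down and fully home, over the blue pot on the pull-out tray to make one upright stack of three; set them down, do not drop them. Then push the tray with its stack all the way home under the shelf, and leave the orange pot and everything else where it is.

Things in the scene. Friction and masses are not known exactly. Their poses are not given: they have to be found in the camera images.
- pot_base: Blue plastic pot upside down (mouth down) on the tray. All pots are alike: 90 mm tall, outside 82 mm across at the mouth, 44 mm at the foot, sides straight, 12 degrees off the axis, wall 2.2 mm, about 55 g. The floor lies 22 mm in from the foot, 68 mm from the mouth: nested pots step by 22 mm, with some 2 mm of play. Origin: centre of the mouth's rim plane; z along the axis, mouth to foot
- pot_a: Blue pot (size and frame as pot_base) hung mouth down over a sloping wire loop of the draining rack: foot up and towards the rack's front (-x), axis about 32 degrees from vertical, foot about 135 mm above the table. It pulls off freely along its own axis and is clear of the loop after 70 mm
- pot_b: The second blue pot on the draining rack, just like pot_a
- pot_orange: Orange pot, same shape and size, on the third loop of the same rack; it stays there. The three pots hang side by side 125 mm apart, in any order
- rack: White coated-wire draining rack, fixed, 380 mm wide (y), about 190 mm deep, over a grey drip tray: three loops of 5 mm wire, each 45 mm wide, at y = -125, 0 and 125 mm, sloping up to the front (-x, robot's side), tips 120 mm high. Origin on the table at mid-width, 170 mm behind (+x of) the loop tips, just behind the rack
- desk_rack: Grey steel desk rack, fixed, 242 mm wide (y), 190 mm deep (x): a shelf on four posts, underside 178 and top 190 mm above the table (rims to 215 mm), open all round, a tray on runners below. Origin on the table under the middle of the shelf's front edge; x points into the rack, away from the robot. It may stand left or right of the draining rack
- tray (a joint): How far the aluminium tray is drawn out towards the robot (desk_rack's -x), in m: 0 = fully home against its stop, 0.175 = fully out. About 2 N of friction and no spring: it stays where it is left
- tray_mid (a point): Middle of the tray's flat floor, 16 mm above the table; the floor is 152 by 162 mm inside, with 10 mm lips at sides and back. Axes as desk_rack. With the tray home the shelf leaves 162 mm of height above it
- tray_front (a point): Middle of the top edge of the tray's upright front plate, on its outer (robot-side) face, 55 mm above the table. The plate is 176 mm wide, 4 mm thick and reaches from 8 to 55 mm above the table. With the tray home this face stands only 2 mm in front of the shelf's edge: an upright hand would meet the shelf first
- jar_red: Red paint jar, 54 mm across, 70 mm tall, standing on the desk rack's shelf; origin at its underside. Stays
- jar_yellow: Yellow paint jar, like the red one, on the same shelf. Stays
- hammer: Hammer with a red handle lying on the table to the right; origin at its underside. Stays
- knife: Yellow craft knife, 150 mm long and 14 mm thick, lying on the table to the left; origin at its underside. Stays
- ball_center (a point): Centre of a cream papier-mache ball, 140 mm across, resting on a cardboard tape ring at the left. Stays
- glue: White glue bottle, 56 mm across, 160 mm tall with an orange cap, standing at the right; origin at its underside. Stays
Not all that is in view belongs to the job. Leave any pink or turquoise look-alike of the pot_base alone.

How it is judged:
By the outcome, as a careful person would: the job done as asked, in the order asked, and still so for the second after the job is handed in, with the robot touching nothing.
It also fails if it takes over 72 s, if anything falls off the work surface, if the arm or the gripper's body presses on something with over 40 N, if the wrist force passes 120 N, or if a joint passes its speed limit or range.

## Working session

There is one attempt and no reset: what is moved stays moved. The work goes in short steps, Python scripts to look and compute and a tool call to move; the robot and the scene stay as the last step left them, time stands still between calls to the robot, and variables do not carry over. Pictures are saved under pics/ and viewed, at most 13 in all, crops included, and the job is handed in when it is done.

Besides the shell and the picture viewer there is one more tool, called after "Request:" by a JSON object that holds its "name" and its "arguments", one argument or row to a line. send_rows: Moves the arm, as the interface text tells. Its arguments: {"type":"object","properties":{"deltas":{"type":"array","items":{"type":"array","items":{"type":"array","items":{"type":"number","minimum":-1,"maximum":1}}}},"fingers":{"type":"number"},"squeeze":{"type":"number"}},"required":["deltas"]}

```bash
ls; mkdir -p pics; cat > h.py <<'E'
import numpy as np, cv2
from scipy.spatial.transform import Rotation as R
from bench import env
def grab(n):
    s=env.observe(); f=env.grab_frame(n)
    if 'mount' in f:
        M=np.eye(4); M[:3,:3]=R.from_rotvec(s['tool_rot']).as_matrix(); M[:3,3]=s['ee_pos']; M=M@np.array(f['mount'])
        f['Rm'],f['t']=M[:3,:3],M[:3,3]
    else:
        o=np.array(f['orientation']); f['Rm']=o if o.shape==(3,3) else R.from_rotvec(o).as_matrix(); f['t']=np.array(f['eye'])
    return f
def rays(f,uv):
    K=np.array([[f['fx'],0,f['cx']],[0,f['fy'],f['cy']],[0,0,1.]])
    p=cv2.undistortPoints(np.array(uv,float).reshape(-1,1,2),K,np.array([f['k1'],0,0,0,0.])).reshape(-1,2)
    return np.c_[p[:,0],-p[:,1],-np.ones(len(p))]@f['Rm'].T
def cloud(f):
    v,u=np.mgrid[:400,:640]; d=rays(f,np.c_[u.ravel(),v.ravel()])
    P=f['t']+d*f['z_map'].reshape(-1,1); P[f['z_map'].ravel()<=0]=np.nan
    return P.reshape(400,640,3)
def save(f,n): cv2.imwrite('pics/'+n,cv2.cvtColor(f['pixels'],cv2.COLOR_RGB2BGR))
E
python3 - <<'E'
from h import *
s=env.observe(); print(s['clock'],s['ee_pos'],s['tool_rot'],s['finger_gap'])
for n in('scene','top'):
    f=grab(n); save(f,n+'0.png'); print(n,f['t'],np.array(f['orientation']).shape,f['fx'],f['k1']); np.savez('/tmp/'+n,**f)
E
```

```text
pics
0.0 [ 0.1619866  -0.5511417   0.23041295] [-3.10771719e+00 -4.47077258e-01  1.03333711e-04] 0.08546861347267541
scene [1.25039379 1.18663725 1.01048669] (3,) 472.2061470890939 0.014794842403683775
top [ 4.14616914e-01 -2.96117133e-04  1.91981336e+00] (3,) 514.1665860900926 0.022019747791116772
```

View pics/scene0.png

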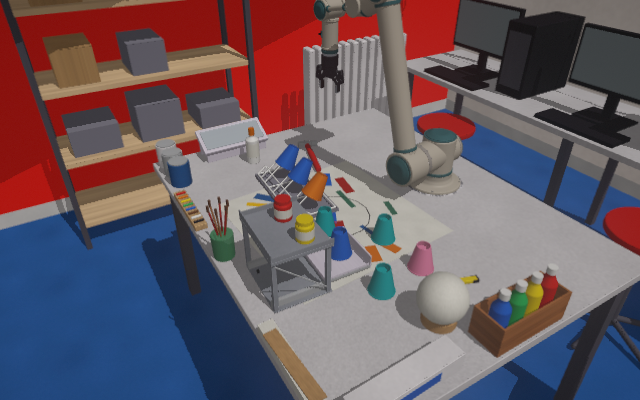

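View pics/top0.png

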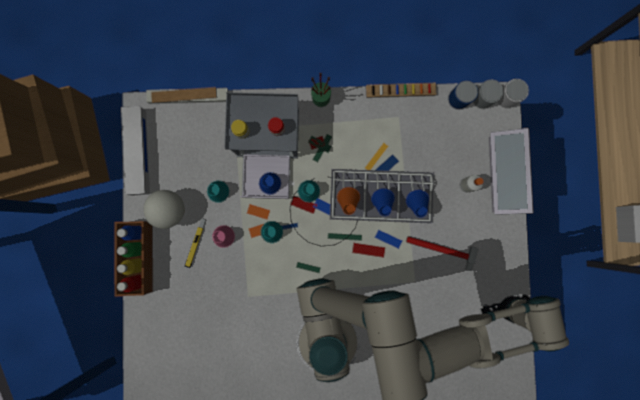

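The scene view shows orange and two blue pots on the rack (about px 315,185; 300,170; 288,155), with the base pot on the tray at (341,243). In the top view orange is at (347,200), the blue pots at (383,200) and (418,203), the base pot at (270,183), and the tray is out between v=153 and 198.

```bash
cat > m.py <<'E'
from h import *
def blobs(f,P,name,lo,hi,amin=40):
    hsv=cv2.cvtColor(f['pixels'],cv2.COLOR_RGB2HSV); m=cv2.inRange(hsv,lo,hi)
    n,l,st,c=cv2.connectedComponentsWithStats(m)
    for i in range(1,n):
        if st[i,4]<amin: continue
        Q=P[l==i]; Q=Q[~np.isnan(Q[:,0])]
        if len(Q)<20: continue
        q=np.median(Q,0)
        if not(0.1<q[0]<.9 and abs(q[1])<.7 and q[2]>-.02): continue
        top=Q[Q[:,2]>np.percentile(Q[:,2],97)-.004]
        print(name,st[i],'med',q.round(3),'zmax',Q[:,2].max().round(3),'top',top.mean(0).round(3),'x',np.percentile(Q[:,0],[1,99]).round(3),'y',np.percentile(Q[:,1],[1,99]).round(3))
E
python3 - <<'E'
from m import *
for n in('top','scene'):
    f=grab(n);P=cloud(f);print(n)
    blobs(f,P,'blue',(108,150,50),(125,255,255))
    blobs(f,P,'orange',(5,150,60),(15,255,255))
    blobs(f,P,'turq',(85,100,40),(100,255,255))
    if n=='top':
        # height slices around desk rack
        for lo,hi in((.183,.2),(.2,.225),(.04,.065),(.01,.03)):
            M=(P[...,2]>lo)&(P[...,2]<hi)&(P[...,1]>.0)&(P[...,1]<.4)&(P[...,0]>.3)&(P[...,0]<.85)
            n2,l,st,c=cv2.connectedComponentsWithStats(M.astype(np.uint8))
            for i in range(1,n2):
                if st[i,4]>120:
                    r=cv2.minAreaRect(P[l==i][:,:2].astype(np.float32)); print(lo,hi,st[i],[np.round(a,3) for a in r])
        np.save('/tmp/P.npy',P)
        g=cv2.resize(f['pixels'][120:270,180:460],None,fx=2.8,fy=2.8,interpolation=cv2.INTER_CUBIC); cv2.imwrite('pics/crop.png',cv2.convertScaleAbs(g[...,::-1],alpha=1.6))
E
```

```text
top
blue [378 156  20  14  71] med [ 0.65  -0.243  0.003] zmax 0.014 top [ 0.648 -0.24   0.011] x [0.631 0.677] y [-0.274 -0.205]
blue [260 173  15  21 214] med [0.584 0.203 0.087] zmax 0.119 top [0.591 0.206 0.111] x [0.554 0.617] y [0.177 0.229]
blue [371 189  23  27 418] med [ 0.509 -0.205  0.109] zmax 0.15 top [ 0.489 -0.207  0.144] x [0.46 0.55] y [-0.245 -0.172]
blue [406 190  23  27 434] med [ 0.5   -0.328  0.109] zmax 0.154 top [ 0.482 -0.331  0.142] x [0.451 0.543] y [-0.368 -0.297]
blue [316 199  14  15 124] med [0.499 0.005 0.002] zmax 0.012 top [0.502 0.006 0.008] x [0.473 0.525] y [-0.017  0.031]
blue [376 231  25  16 180] med [ 0.37  -0.234  0.002] zmax 0.016 top [ 0.372 -0.233  0.009] x [0.343 0.4  ] y [-0.274 -0.192]
orange [475 178   8   7  42] med [ 0.563 -0.53   0.158] zmax 0.167 top [ 0.563 -0.531  0.164] x [0.553 0.574] y [-0.543 -0.522]
orange [338 188  21  26 368] med [ 0.518 -0.082  0.112] zmax 0.151 top [ 0.496 -0.083  0.144] x [0.467 0.558] y [-0.113 -0.05 ]
orange [248 205  21  14 172] med [0.486 0.247 0.002] zmax 0.015 top [0.487 0.247 0.011] x [0.464 0.50
[... 1092 characters left out ...]
 30 441] med [ 0.519 -0.066  0.102] zmax 0.147 top [ 0.498 -0.08   0.142] x [0.468 0.559] y [-0.107 -0.047]
orange [383 244  18   9  81] med [0.415 0.258 0.003] zmax 0.008 top [0.419 0.262 0.005] x [0.395 0.437] y [0.235 0.281]
orange [365 246  17  16 147] med [0.484 0.248 0.003] zmax 0.01 top [0.484 0.249 0.005] x [0.463 0.51 ] y [0.21  0.284]
turq [316 206  19  31 385] med [0.564 0.076 0.062] zmax 0.192 top [0.578 0.094 0.102] x [0.535 0.606] y [0.032 0.179]
turq [371 214  24  31 545] med [0.425 0.216 0.046] zmax 0.093 top [0.416 0.205 0.088] x [0.385 0.448] y [0.173 0.237]
turq [368 263  28  37 742] med [0.581 0.414 0.047] zmax 0.094 top [0.57  0.401 0.089] x [0.541 0.605] y [0.372 0.434]
```

View pics/crop.png

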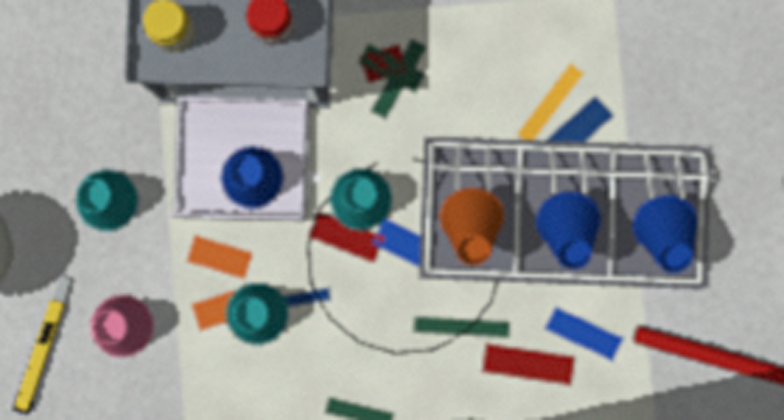

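```bash
cat >> h.py <<'E'
def go(x,y,z,yaw=None):
    "tool-axis shift (shares of 100 mm) and roll (shares of 45 deg) from the present pose; yaw = heading of tool x, deg"
    s=env.observe(); M=R.from_rotvec(s['tool_rot']).as_matrix(); cur=np.degrees(np.arctan2(M[1,0],M[0,0]))
    r=0 if yaw is None else (-(yaw-cur)+180)%360-180
    M2=M@R.from_euler('z',r,degrees=True).as_matrix()
    d=M2.T@(np.array([x,y,z])-s['ee_pos'])
    print('t %.2f p %s yaw %.2f tilt %s gap %.4f F %s | roll(first) %.3f  shift %s'%(s['clock'],np.round(s['ee_pos'],4),cur,M[:2,2].round(3),s['finger_gap'],np.round(s['ft_force'],1),r/45,np.round(d*10,3)))
E
python3 - <<'E'
from h import *
go(.44,-.207,.27,-3.2)
P=np.load('/tmp/P.npy')
# rack wires heights near the dividers, in rack frame
o=np.array([.473,-.206]);ax=np.array([.998,-.056]);ay=np.array([.056,.998])
q=(P[...,:2]-o);a=q@ax;b=q@ay
for lo,hi in((35,48),(48,56),(56,64),(64,72),(72,85)):
    print(lo,[ (xx,float(np.round(np.nanmax(np.where((abs(b)*1000>lo)&(abs(b)*1000<hi)&(a*1000>xx)&(a*1000<xx+20),P[...,2],np.nan)),3))) for xx in range(-60,140,20)])
E
```

```text
t 0.20 p [ 0.1621 -0.5514  0.2308] yaw 16.38 tilt [-0.     0.001] gap 0.0851 F [ 0.7 -0.1 -0.7] | roll(first) 0.435  shift [ 2.583 -3.594 -0.389]
35 [(-60, 0.013), (-40, 0.024), (-20, 0.013), (0, 0.014), (20, 0.084), (40, 0.081), (60, 0.076), (80, 0.014), (100, 0.05), (120, 0.025)]
48 [(-60, 0.009), (-40, 0.022), (-20, 0.018), (0, 0.014), (20, 0.014), (40, 0.016), (60, 0.014), (80, 0.011), (100, 0.05), (120, 0.01)]
56 [(-60, 0.015), (-40, 0.026), (-20, 0.027), (0, 0.023), (20, 0.031), (40, 0.025), (60, 0.032), (80, 0.026), (100, 0.055), (120, 0.029)]
64 [(-60, 0.013), (-40, 0.03), (-20, 0.025), (0, 0.022), (20, 0.022), (40, 0.021), (60, 0.019), (80, 0.016), (100, 0.06), (120, 0.02)]
72 [(-60, 0.013), (-40, 0.028), (-20, 0.017), (0, 0.011), (20, 0.013), (40, 0.065), (60, 0.013), (80, 0.015), (100, 0.055), (120, 0.018)]
```

Request:
{"name": "send_rows", "arguments": {
  "deltas": [
    [[0,0,-0.1,0.145],[0,0,-0.1,0.145],[0,0,-0.1,0.145],[0.1,-0.2,0,0],[0.26,-0.32,0,0],[0.26,-0.32,0,0],[0.26,-0.32,0,0],[0.26,-0.32,0,0],[0.26,-0.32,0,0],[0.26,-0.32,0,0]]
  ],
  "fingers": 1,
  "squeeze": 25
}}

```text
clock: 1.03
ee_pos: [0.3405, -0.3476, 0.2613]
tool_rot: [3.14, -0.089, 0.0]
ft_force: [0.4, -0.4, 0.9]
finger_gap: 0.0854
finger_force: 0.0
```

Request:
{"name": "send_rows", "arguments": {
  "deltas": [
    [[0.26,-0.32,0,0],[0.26,-0.32,0,0],[0.26,-0.32,0,0],[0.26,-0.32,0,0],[0.13,-0.2,0,0],[0,0,0,0],[0,0,0,0]]
  ]
}}

```text
clock: 1.62
ee_pos: [0.4651, -0.207, 0.261]
tool_rot: [3.14, -0.083, -0.001]
ft_force: [0.0, -1.0, -0.1]
finger_gap: 0.0854
finger_force: 0.0
```

```bash
python3 - <<'E'
from m import *
f=grab('wrist');save(f,'w1.png');P=cloud(f);print(f['t'])
blobs(f,P,'blue',(108,150,50),(125,255,255),200)
go(.4915,-.207,.08,-3.2)
E
```

```text
[ 0.53588655 -0.21110893  0.4032054 ]
blue [   0   60   37   66 1872] med [0.582 0.165 0.032] zmax 0.053 top [0.579 0.167 0.049] x [0.55  0.624] y [0.157 0.195]
blue [ 286  101   70   98 4821] med [ 0.512 -0.214  0.11 ] zmax 0.146 top [ 0.49  -0.212  0.141] x [0.458 0.551] y [-0.251 -0.177]
blue [ 390  103   78   98 5375] med [ 0.501 -0.329  0.11 ] zmax 0.146 top [ 0.483 -0.333  0.141] x [0.449 0.543] y [-0.364 -0.3  ]
blue [147 132  29  35 612] med [0.507 0.012 0.001] zmax 0.003 top [0.506 0.013 0.001] x [0.482 0.527] y [-0.006  0.031]
blue [ 307  208   65   40 1148] med [ 0.371 -0.236  0.001] zmax 0.003 top [ 0.371 -0.236  0.001] x [0.341 0.402] y [-0.281 -0.191]
t 1.67 p [ 0.4645 -0.2079  0.2611] yaw -3.12 tilt [-0.001 -0.001] gap 0.0853 F [-0.4 -0.4  0.6] | roll(first) 0.002  shift [ 0.27  -0.026  1.81 ]
```

View pics/w1.png

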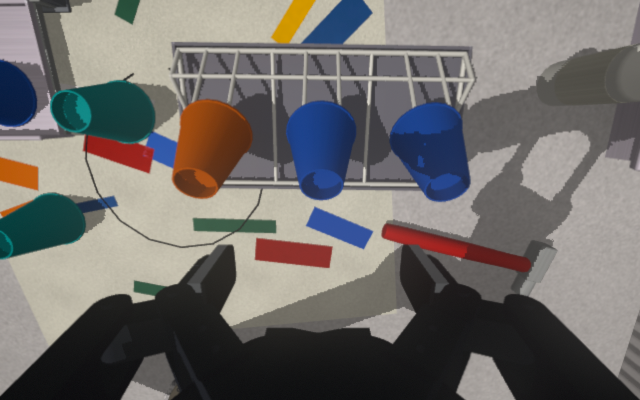

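The wrist view shows the middle blue pot at (322,150) with its foot at (321,184), the right one at (432,150), and orange at (212,150). All are clear of the fingers. Going down on the middle pot.

Request:
{"name": "send_rows", "arguments": {
  "deltas": [
    [[0.135,0.01,0.1,0],[0.135,0.005,0.3,0],[0,0,0.35,0],[0,0,0.35,0],[0,0,0.35,0],[0,0,0.26,0],[0,0,0.1,0],[0,0,0,0],[0,0,0,0]]
  ]
}}

```text
clock: 2.42
ee_pos: [0.4917, -0.2123, 0.0809]
tool_rot: [3.14, -0.09, 0.001]
ft_force: [0.2, -0.3, 0.3]
finger_gap: 0.0857
finger_force: 0.0
```

Request:
{"name": "send_rows", "arguments": {
  "deltas": [
    [[0,0,0,0],[0,0,0,0],[0,0,0,0],[0,0,0,0],[0,0,0,0],[0,0,0,0],[0,0,0,0],[0,0,0,0],[0,0,0,0]]
  ],
  "fingers": 0,
  "squeeze": 25
}}

```text
clock: 3.17
ee_pos: [0.493, -0.2123, 0.083]
tool_rot: [3.137, -0.087, 0.007]
ft_force: [-0.8, -1.0, 5.3]
finger_gap: 0.0645
finger_force: 26.1
```

```bash
python3 - <<'E'
from h import *
go(.4915-.0424,-.211+.0024,.08+.068,-3.2)
print(env.observe()['finger_force'])
E
```

```text
t 3.17 p [ 0.493  -0.2123  0.083 ] yaw -3.17 tilt [ 0.004 -0.003] gap 0.0645 F [-0.8 -1.   5.3] | roll(first) 0.001  shift [-0.438 -0.01  -0.652]
26.12107517921686
```

Request:
{"name": "send_rows", "arguments": {
  "deltas": [
    [[-0.026,0,-0.042,0],[-0.053,0,-0.085,0],[-0.053,0,-0.085,0],[-0.08,0,-0.127,0],[-0.08,0,-0.127,0],[-0.08,0,-0.127,0],[-0.08,0,-0.127,0],[-0.03,0,-0.1,0],[0,0,-0.1,0],[0,0,0,0]]
  ]
}}

```text
clock: 4.0
ee_pos: [0.4448, -0.2092, 0.1749]
tool_rot: [3.138, -0.088, 0.007]
ft_force: [0.1, -0.3, -0.2]
finger_gap: 0.0644
finger_force: 26.8
```

```bash
python3 - <<'E'
from m import *
f=grab('wrist');save(f,'w2.png');P=cloud(f)
blobs(f,P,'blue',(108,150,50),(125,255,255),200)
f=grab('scene');P=cloud(f);blobs(f,P,'sblue',(108,150,50),(125,255,255),100)
go(.27,-.07,.2,-3.2)
print(env.observe()['finger_force'])
E
```

```text
blue [  410    70   127   137 11230] med [ 0.499 -0.325  0.11 ] zmax 0.146 top [ 0.482 -0.333  0.141] x [0.45  0.543] y [-0.36 -0.3 ]
blue [ 93 118  19  30 363] med [0.515 0.026 0.001] zmax 0.003 top [0.515 0.026 0.001] x [0.499 0.529] y [0.013 0.038]
blue [  249   138   138   198 22390] med [ 0.467 -0.211  0.204] zmax 0.25 top [ 0.446 -0.209  0.231] x [0.439 0.503] y [-0.245 -0.179]
sblue [276 137  44  33 604] med [ 0.488 -0.302  0.13 ] zmax 0.227 top [ 0.457 -0.2    0.218] x [0.446 0.541] y [-0.344 -0.169]
sblue [332 227  20  33 495] med [0.598 0.223 0.064] zmax 0.109 top [0.597 0.208 0.104] x [0.564 0.624] y [0.174 0.238]
t 4.10 p [ 0.444  -0.2086  0.1728] yaw -3.20 tilt [ 0.001 -0.001] gap 0.0646 F [-0.5  0.4 -0.1] | roll(first) -0.000  shift [-1.814 -1.286 -0.276]
26.825917769128864
```

View pics/w2.png

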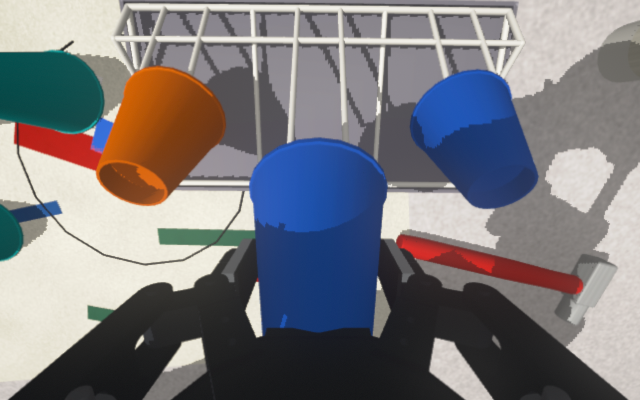

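The picture shows the pot held, with its mouth edge across (250–385,150), clear of the loops. Orange and the right blue pot are undisturbed. Next I carry it to open table.

Request:
{"name": "send_rows", "arguments": {
  "deltas": [
    [[-0.15,-0.1,0,0],[-0.3,-0.21,0,0],[-0.3,-0.21,0,0],[-0.3,-0.21,0,0],[-0.3,-0.21,0,0],[-0.3,-0.21,0,0],[-0.15,-0.13,0.25,0],[0,0,0.35,0],[0,0,0.3,0],[0,0,0.2,0]]
  ]
}}

```text
clock: 4.93
ee_pos: [0.2692, -0.0693, 0.0603]
tool_rot: [-3.139, 0.087, 0.003]
ft_force: [-0.3, 0.1, -0.7]
finger_gap: 0.0642
finger_force: 27.0
```

Request:
{"name": "send_rows", "arguments": {
  "deltas": [
    [[0,0,0.06,0],[0,0,0.03,0],[0,0,0.03,0],[0,0,0.03,0]]
  ]
}}

```text
clock: 5.27
ee_pos: [0.2721, -0.0712, 0.0477]
tool_rot: [3.139, -0.088, 0.003]
ft_force: [-0.3, -0.5, -0.6]
finger_gap: 0.0647
finger_force: 27.2
```

```bash
python3 - <<'E'
from m import *
f=grab('wrist');P=cloud(f)
hsv=cv2.cvtColor(f['pixels'],cv2.COLOR_RGB2HSV); m=cv2.inRange(hsv,(108,150,50),(125,255,255))>0
s=env.observe(); t=np.array(s['ee_pos'])
Q=P[m]-t; Q=Q[(abs(Q[:,1])<.006)&(abs(Q[:,0])<.09)&(abs(Q[:,2])<.09)]
print(len(Q)); 
for a,b in((.0,.02),(.02,.03),(.03,.04),(.04,.05),(.05,.06),(.06,.07)):
    w=(Q[:,0]>a)&(Q[:,0]<b)
    if w.any(): print(a,np.median(Q[w][:,2]).round(4),w.sum())
go(.27,-.07,.045,-3.2)
E
```

```text
5428
0.0 0.0499 2379
0.02 0.0336 892
0.03 0.0232 756
0.04 0.0129 634
0.05 0.0026 527
0.06 -0.0012 56
t 5.32 p [ 0.2717 -0.071   0.0474] yaw -3.20 tilt [ 0.001 -0.001] gap 0.0643 F [ 0.3 -0.1 -0.3] | roll(first) 0.000  shift [-0.018 -0.009  0.024]
```

Request:
{"name": "send_rows", "arguments": {
  "deltas": [
    [[0,0,0.03,0],[0.035,0,0.012,0],[0.035,0,0.012,0],[0.035,0,0.015,0],[0.035,0,0.016,0],[0.035,0,0.02,0],[0.035,0,0.023,0],[0.035,0,0.028,0],[0.035,0,0.03,0],[0,0,0,0]]
  ]
}}

```text
clock: 6.15
ee_pos: [0.2991, -0.0727, 0.0295]
tool_rot: [3.139, -0.084, -0.002]
ft_force: [-5.5, -1.3, 27.7]
finger_gap: 0.0634
finger_force: 38.3
```

```bash
cat > pot.py <<'E'
from m import *
f=grab('wrist');P=cloud(f)
hsv=cv2.cvtColor(f['pixels'],cv2.COLOR_RGB2HSV); m=cv2.inRange(hsv,(108,150,50),(125,255,255))>0
s=env.observe(); t=np.array(s['ee_pos'])
Q=P[m]-t; Q=Q[(abs(Q[:,1])<.006)&(abs(Q[:,0])<.09)&(abs(Q[:,2])<.12)]
i=Q[:,2]<.04; p=np.polyfit(Q[i][:,2],Q[i][:,0],1); print('wall angle-12:',np.degrees(np.arctan(-p[0]))-12,'x range',Q[:,0].min(),Q[:,0].max(),'z',Q[:,2].min()+t[2],Q[:,2].max()+t[2],len(Q))
go(*t); print(s['finger_force'])
E
python3 pot.py
```

```text
wall angle-12: 32.49016722442412 x range -0.020634510108626714 0.04580165755034571 z 0.0003615437872993288 0.10332522503075563 4337
t 6.20 p [ 0.2991 -0.0727  0.0296] yaw -3.07 tilt [-0.001 -0.001] gap 0.0643 F [-4.3 -1.6 26.9] | roll(first) 0.000  shift [0. 0. 0.]
38.17342299775646
```

```bash
python3 - <<'E'
from h import *
f=grab('wrist');save(f,'w3.png');P=cloud(f)
for v in range(100,400,20):
    print(v,[tuple(P[v,u].round(3)) for u in (318,)])
E
```

```text
100 [(np.float64(0.38), np.float64(-0.078), np.float64(0.001))]
120 [(np.float64(0.369), np.float64(-0.077), np.float64(0.0))]
140 [(np.float64(0.357), np.float64(-0.077), np.float64(0.001))]
160 [(np.float64(0.345), np.float64(-0.076), np.float64(0.001))]
180 [(np.float64(0.339), np.float64(-0.075), np.float64(0.028))]
200 [(np.float64(0.334), np.float64(-0.075), np.float64(0.05))]
220 [(np.float64(0.33), np.float64(-0.075), np.float64(0.066))]
240 [(np.float64(0.328), np.float64(-0.075), np.float64(0.08))]
260 [(np.float64(0.325), np.float64(-0.075), np.float64(0.089))]
280 [(np.float64(0.305), np.float64(-0.074), np.float64(0.07))]
300 [(np.float64(0.296), np.float64(-0.073), np.float64(0.07))]
320 [(np.float64(0.285), np.float64(-0.073), np.float64(0.07))]
340 [(np.float64(0.311), np.float64(-0.074), np.float64(0.108))]
360 [(np.float64(0.31), np.float64(-0.074), np.float64(0.114))]
380 [(np.float64(0.31), np.float64(-0.074), np.float64(0.12))]
```

View pics/w3.png

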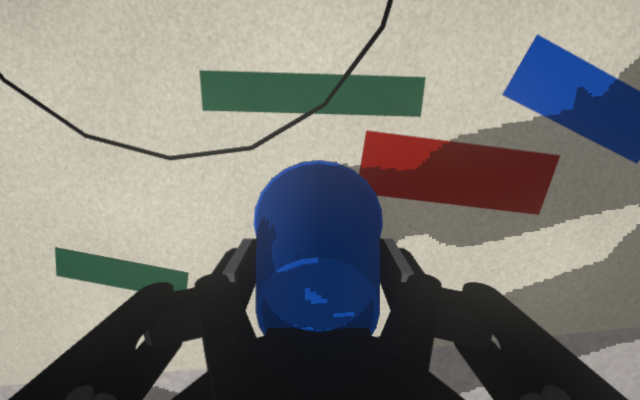

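The picture shows the pot standing upright: its rim is at v≈160 and its foot ring about (318,290), with the foot recess at 70 mm as it should be. I'll release it, centre on it and regrip.

Request:
{"name": "send_rows", "arguments": {
  "deltas": [
    [[0,0,0,0],[0,0,0,0],[0,0,0,0],[0,0,0,0],[0,0,0,0],[0.04,0,-0.02,0],[0,0,0,0],[0,0,0,0]]
  ],
  "fingers": 1
}}

```text
clock: 6.92
ee_pos: [0.3034, -0.0725, 0.0308]
tool_rot: [3.14, -0.087, 0.001]
ft_force: [0.3, 0.3, 0.2]
finger_gap: 0.0855
finger_force: 0.0
```

```bash
cat > prof.py <<'E'
from m import *
def prof(tx):
    f=grab('wrist');P=cloud(f); Q=P[150:270,314:323].reshape(-1,3); Q=Q[(Q[:,2]>tx[0])&(Q[:,2]<tx[1])]
    p,c=np.polyfit(Q[:,2],Q[:,0],1); print('wall deg',np.degrees(np.arctan(-p)).round(2),'x at table',c.round(4),'n',len(Q),Q.min(0).round(3),Q.max(0).round(3))
    hsv=cv2.cvtColor(f['pixels'],cv2.COLOR_RGB2HSV); m=(cv2.inRange(hsv,(108,120,30),(125,255,255))>0)
    return f,P,m
E
python3 - <<'E'
from prof import *
f,P,m=prof((.01,.08))
v,u=np.where(m[:, :]); w=(abs(u-318)<80)&(v>150)
Q=P[v[w],u[w]]; Q=Q[(Q[:,2]>.004)&(Q[:,2]<.02)]; print('low y',np.percentile(Q[:,1],[1,99]),Q[:,0].max())
Q=P[v[w],u[w]]; Q=Q[(Q[:,2]>.084)&(Q[:,2]<.094)];print('foot',Q.mean(0),Q.min(0),Q.max(0))
go(.303,-.0735,.0315)
E
```

```text
wall deg 12.13 x at table 0.3444 n 695 [ 0.326 -0.078  0.01 ] [ 0.342 -0.073  0.08 ]
low y [-0.11201201 -0.03563241] 0.34562426958355574
foot [ 0.31841193 -0.07432522  0.08791584] [ 0.29525123 -0.09542438  0.0840088 ] [ 0.32685989 -0.05167421  0.09091353]
t 6.97 p [ 0.3031 -0.0724  0.0307] yaw -3.19 tilt [ 0. -0.] gap 0.0853 F [-0.6  0.5  0. ] | roll(first) 0.000  shift [-0.001  0.011 -0.008]
```

Request:
{"name": "send_rows", "arguments": {
  "deltas": [
    [[0,0,0,0],[0,0,0,0],[0,0,0,0],[0,0,0,0],[0,0,0,0],[0,0,0,0],[0,0,0,0],[0,0,-0.05,0],[0,0,-0.2,0],[0,0,-0.35,0]]
  ],
  "fingers": 0,
  "squeeze": 30
}}

```text
clock: 7.8
ee_pos: [0.3001, -0.071, 0.0894]
tool_rot: [-3.137, 0.088, 0.012]
ft_force: [0.8, -1.0, -1.8]
finger_gap: 0.0636
finger_force: 32.6
```

Request:
{"name": "send_rows", "arguments": {
  "deltas": [
    [[0,0,-0.35,0],[0,0,-0.35,0],[0,0,-0.35,0],[0.1,-0.25,-0.2,0],[0.18,-0.36,0,0],[0.18,-0.36,0,0],[0.18,-0.36,0,0],[0.18,-0.36,0,0],[0.18,-0.36,0,0],[0.18,-0.36,0,0]]
  ]
}}

```text
clock: 8.63
ee_pos: [0.4342, 0.1637, 0.2157]
tool_rot: [3.14, -0.086, -0.0]
ft_force: [1.0, -1.7, 0.6]
finger_gap: 0.0642
finger_force: 32.6
```

Request:
{"name": "send_rows", "arguments": {
  "deltas": [
    [[0.18,-0.36,0,0],[0.08,-0.17,0,0],[0,0,0,0],[0,0,0,0]]
  ]
}}

```text
clock: 8.97
ee_pos: [0.4627, 0.2137, 0.215]
tool_rot: [3.139, -0.084, -0.003]
ft_force: [-0.4, -0.8, -1.2]
finger_gap: 0.0639
finger_force: 32.6
```

```bash
python3 - <<'E'
from m import *
f=grab('wrist');save(f,'w4.png');P=cloud(f)
blobs(f,P,'blue',(108,120,30),(125,255,255),200)
np.save('/tmp/P4.npy',P)
go(.59,.207,.2)
E
```

```text
blue [ 288   16   75   89 5059] med [0.582 0.199 0.086] zmax 0.108 top [0.588 0.198 0.105] x [0.551 0.611] y [0.161 0.236]
blue [ 459  114   46   49 1337] med [0.5   0.004 0.001] zmax 0.003 top [0.5   0.004 0.001] x [0.471 0.525] y [-0.021  0.031]
blue [  254   166   126   171 18492] med [0.483 0.212 0.253] zmax 0.291 top [0.477 0.212 0.272] x [0.444 0.502] y [0.18  0.246]
blue [612 200  28  34 588] med [ 0.382 -0.209  0.001] zmax 0.003 top [ 0.382 -0.209  0.001] x [0.36  0.404] y [-0.228 -0.189]
t 9.02 p [0.4622 0.2128 0.2151] yaw -3.15 tilt [-0.002 -0.001] gap 0.0638 F [ 0.1 -0.3 -0.4] | roll(first) 0.000  shift [ 1.28  -0.013  0.149]
```

View pics/w4.png

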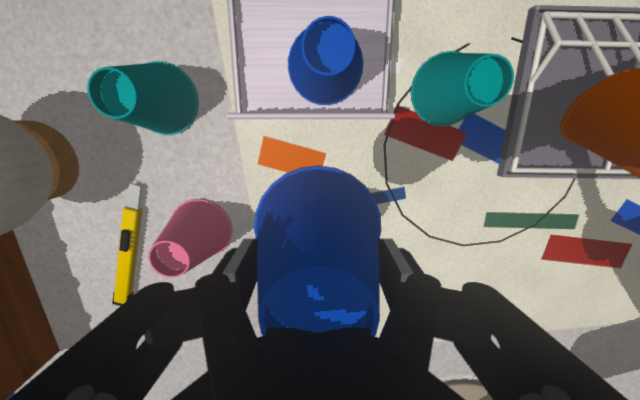

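The picture shows the base pot's foot ring centred about (328,46) on the tray, with the tray front plate at v≈114 from u=230 to 392, and the held pot upright.

```bash
cat > ring.py <<'E'
from h import *
def ring(P,z,box):
    "circle through the foot-ring points at height z"
    x0,x1,y0,y1=box
    M=(abs(P[...,2]-z)<.004)&(P[...,0]>x0)&(P[...,0]<x1)&(P[...,1]>y0)&(P[...,1]<y1)
    Q=P[M][:,:2].astype(np.float32)
    c,r=cv2.minEnclosingCircle(Q); A=np.c_[2*Q,np.ones(len(Q))]; s=np.linalg.lstsq(A,(Q**2).sum(1),rcond=None)[0]
    print('z',z,'n',len(Q),'enclosing',np.round(c,4),round(r,4),'lsq',s[:2].round(4),np.sqrt(s[2]+s[0]**2+s[1]**2).round(4), 'zmed',np.median(P[M][:,2]).round(4))
E
python3 - <<'E'
from ring import *
P=np.load('/tmp/P4.npy')
ring(P,.106,(.54,.64,.15,.26))
# held pot wall
Q=P[166:260,314:323].reshape(-1,3); Q=Q[(Q[:,2]>.19)&(Q[:,2]<.26)]; p,c=np.polyfit(Q[:,2],Q[:,0],1); print('held wall',np.degrees(np.arctan(-p)),'x at z=.215',p*.215+c)
ring(P,.215-.0307+.09,(.42,.51,.17,.25))
f=dict(np.load('/tmp/top.npz'))
# plate front, from the wrist view
M=(P[...,2]>.045)&(P[...,2]<.065)&(P[...,0]>.5)&(P[...,0]<.56)&(P[...,1]>.09)&(P[...,1]<.32)
Q=P[M]; 
for y in np.arange(.11,.31,.02):
    w=abs(Q[:,1]-y)<.01
    if w.any(): print(round(y,2),w.sum(),np.percentile(Q[w][:,0],[5,95]).round(4),Q[w][:,2].max().round(3))
print('y',np.percentile(Q[:,1],[1,99]))
E
```

```text
z 0.106 n 577 enclosing [0.5889 0.198 ] 0.0227 lsq [0.5889 0.198 ] 0.0209 zmed 0.1054
held wall 11.866547040246944 x at z=.215 0.49738482421950275
z 0.2743 n 2475 enclosing [0.4659 0.2099] 0.0416 lsq [0.4578 0.2101] 0.0304 zmed 0.2725
0.13 59 [0.5295 0.5345] 0.058
0.15 117 [0.5301 0.5355] 0.058
0.17 116 [0.5312 0.5365] 0.058
0.19 198 [0.5324 0.5593] 0.065
0.21 185 [0.5335 0.5596] 0.065
0.23 116 [0.5343 0.5397] 0.058
0.25 114 [0.5354 0.5408] 0.059
0.27 118 [0.5365 0.5419] 0.058
0.29 114 [0.5376 0.543 ] 0.058
y [0.13208151 0.30102387]
```

Request:
{"name": "send_rows", "arguments": {
  "deltas": [
    [[0.15,0.02,0,0],[0.3,0.02,0,0],[0.35,0.02,0,0],[0.32,0.01,0,0],[0.14,0.005,0,0],[0,0,0,0],[0,0,0,0]]
  ]
}}

```text
clock: 9.6
ee_pos: [0.5888, 0.1968, 0.2153]
tool_rot: [3.14, -0.092, -0.002]
ft_force: [-0.9, -0.9, -0.4]
finger_gap: 0.0637
finger_force: 32.6
```

```bash
python3 - <<'E'
from h import *
go(.588,.1985,.069)
E
```

```text
t 9.60 p [0.5888 0.1968 0.2153] yaw -3.35 tilt [-0.001 -0.001] gap 0.0637 F [-0.9 -0.9 -0.4] | roll(first) 0.000  shift [-0.007 -0.018  1.463]
```

Request:
{"name": "send_rows", "arguments": {
  "deltas": [
    [[0,-0.01,0.2,0],[0,0,0.25,0],[0,0,0.25,0],[0,0,0.25,0],[0,0,0.15,0],[0,0,0.1,0],[0,0,0.07,0],[0,0,0.05,0],[0,0,0.05,0],[0,0,0,0]]
  ]
}}

```text
clock: 10.43
ee_pos: [0.5884, 0.1996, 0.0786]
tool_rot: [3.14, -0.088, -0.0]
ft_force: [-0.7, 0.1, -0.4]
finger_gap: 0.0637
finger_force: 32.6
```

Request:
{"name": "send_rows", "arguments": {
  "deltas": [
    [[0,0,0.025,0],[0,0,0.025,0],[0,0,0.02,0],[0,0,0.02,0],[0,0,0.01,0],[0,0,0,0]]
  ]
}}

```text
clock: 10.93
ee_pos: [0.589, 0.1997, 0.0692]
tool_rot: [-3.14, 0.088, -0.002]
ft_force: [-0.1, -0.1, 3.9]
finger_gap: 0.0637
finger_force: 33.2
```

Request:
{"name": "send_rows", "arguments": {
  "deltas": [
    [[0,0,0.008,0],[0,0,0,0],[0,0,0,0]]
  ]
}}

```text
clock: 11.18
ee_pos: [0.5891, 0.1997, 0.0689]
tool_rot: [-3.14, 0.088, -0.003]
ft_force: [-0.7, -0.1, 6.4]
finger_gap: 0.0638
finger_force: 33.7
```

Request:
{"name": "send_rows", "arguments": {
  "deltas": [
    [[0,0,0,0],[0,0,0,0],[0,0,0,0],[0,0,0,0],[0,0,0,0],[0,0,-0.1,0],[0,0,-0.3,0],[0,0,-0.4,0],[0,0,-0.4,0],[-0.3,0,-0.3,0]]
  ],
  "fingers": 1
}}

```text
clock: 12.02
ee_pos: [0.5649, 0.2013, 0.2212]
tool_rot: [-3.139, 0.09, -0.015]
ft_force: [1.5, 0.5, 1.2]
finger_gap: 0.0854
finger_force: 0.0
```

Request:
{"name": "send_rows", "arguments": {
  "deltas": [
    [[-0.4,0,0,0],[-0.4,0,0,0],[-0.2,0,0,0],[0,0,0,0],[0,0,0,0]]
  ]
}}

```text
clock: 12.43
ee_pos: [0.4587, 0.2071, 0.2186]
tool_rot: [-3.14, 0.086, -0.004]
ft_force: [1.1, 0.6, 0.3]
finger_gap: 0.0851
finger_force: 0.0
```

```bash
python3 - <<'E'
from ring import *
f=grab('wrist');save(f,'w5.png');P=cloud(f)
ring(P,.128,(.54,.64,.15,.26))
M=(P[...,0]>.5)&(P[...,0]<.66)&(P[...,1]>.14)&(P[...,1]<.26)
print(np.nanmax(P[M][:,2]))
go(.484,-.332,.2)
E
```

```text
z 0.128 n 679 enclosing [0.5889 0.1993] 0.0229 lsq [0.5892 0.1992] 0.021 zmed 0.1272
0.12968100278463404
t 12.48 p [0.4599 0.2071 0.2184] yaw -3.17 tilt [0.003 0.   ] gap 0.0856 F [0.  0.1 0.1] | roll(first) 0.000  shift [0.538 5.369 0.182]
```

View pics/w5.png

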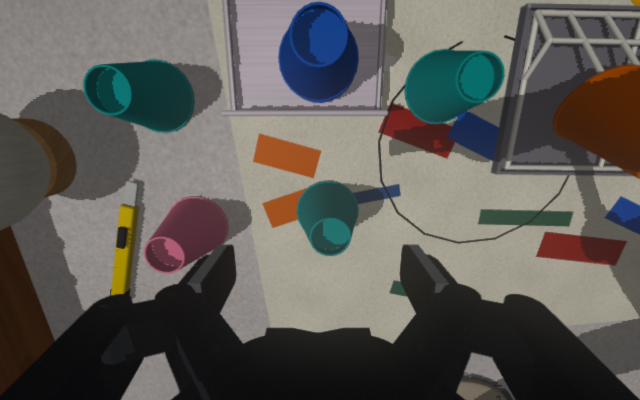

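The second pot is home: the ring is at (319,33) and the foot at 127 mm, up 22 mm. Now for the right-hand rack pot.

Request:
{"name": "send_rows", "arguments": {
  "deltas": [
    [[0.04,0.25,0,0],[0.04,0.38,0,0],[0.04,0.38,0,0],[0.04,0.38,0,0],[0.04,0.38,0,0],[0.04,0.38,0,0],[0.04,0.38,0,0],[0.04,0.38,0,0],[0.04,0.38,0,0],[0.04,0.38,0,0]]
  ]
}}

```text
clock: 13.32
ee_pos: [0.4798, -0.1651, 0.2174]
tool_rot: [3.14, -0.09, 0.002]
ft_force: [0.3, -0.3, -0.1]
finger_gap: 0.0856
finger_force: 0.0
```

Request:
{"name": "send_rows", "arguments": {
  "deltas": [
    [[0.04,0.38,0,0],[0.04,0.38,0,0],[0.03,0.38,0,0],[0.02,0.38,0,0],[0,0.14,0,0],[0,0,0,0],[0,0,0,0]]
  ]
}}

```text
clock: 13.9
ee_pos: [0.4826, -0.3292, 0.2166]
tool_rot: [-3.139, 0.091, 0.001]
ft_force: [-0.3, -0.3, 0.8]
finger_gap: 0.0854
finger_force: 0.0
```

```bash
python3 - <<'E'
from m import *
go(.484,-.333,.081,-3.2)
f=grab('wrist');P=cloud(f)
blobs(f,P,'blue',(108,150,50),(125,255,255),800)
E
```

```text
t 13.90 p [ 0.4826 -0.3292  0.2166] yaw -3.33 tilt [-0.001  0.002] gap 0.0854 F [-0.3 -0.3  0.8] | roll(first) -0.003  shift [0.017 0.039 1.356]
blue [ 286  127   78  113 6484] med [ 0.504 -0.338  0.11 ] zmax 0.146 top [ 0.482 -0.337  0.141] x [0.449 0.543] y [-0.374 -0.303]
blue [ 225  235   67   42 1217] med [ 0.369 -0.24   0.001] zmax 0.232 top [ 0.37  -0.24   0.001] x [0.34  0.402] y [-0.282 -0.198]
```

Request:
{"name": "send_rows", "arguments": {
  "deltas": [
    [[0.015,0.08,0.2,0],[0,0,0.3,0],[0,0,0.35,0],[0,0,0.3,0],[0,0,0.15,0],[0,0,0.06,0],[0,0,0,0],[0,0,0,0]]
  ]
}}

```text
clock: 14.62
ee_pos: [0.4844, -0.3358, 0.0823]
tool_rot: [3.14, -0.086, 0.002]
ft_force: [0.6, 0.1, 0.7]
finger_gap: 0.0855
finger_force: 0.0
```

Request:
{"name": "send_rows", "arguments": {
  "deltas": [
    [[0,0,0,0],[0,0,0,0],[0,0,0,0],[0,0,0,0],[0,0,0,0],[0,0,0,0],[0,0,0,0],[0,0,0,0],[0,0,0,0]]
  ],
  "fingers": 0,
  "squeeze": 25
}}

```text
clock: 15.37
ee_pos: [0.4846, -0.3369, 0.0839]
tool_rot: [3.138, -0.088, 0.005]
ft_force: [-1.1, 1.5, 5.3]
finger_gap: 0.0642
finger_force: 26.0
```

Request:
{"name": "send_rows", "arguments": {
  "deltas": [
    [[-0.026,0,-0.042,0],[-0.053,0,-0.085,0],[-0.053,0,-0.085,0],[-0.08,0,-0.127,0],[-0.08,0,-0.127,0],[-0.08,0,-0.127,0],[-0.08,0,-0.127,0],[-0.03,0,-0.1,0],[0,0,-0.1,0],[0,0,0,0]]
  ]
}}

```text
clock: 16.2
ee_pos: [0.4363, -0.3348, 0.1762]
tool_rot: [3.137, -0.088, 0.006]
ft_force: [0.2, 0.5, 0.3]
finger_gap: 0.0642
finger_force: 26.8
```

```bash
python3 - <<'E'
from m import *
f=grab('wrist');P=cloud(f)
blobs(f,P,'blue',(108,150,50),(125,255,255),800)
Q=P[150:250,314:323].reshape(-1,3);t=env.observe()['ee_pos'];Q=Q[abs(Q[:,2]-t[2]-.015)<.02]
print(len(Q),'wall deg',np.degrees(np.arctan(-np.polyfit(Q[:,2],Q[:,0],1)[0])))
go(.27,-.07,.17,-3.2)
E
```

```text
blue [  199   138   187   198 23433] med [ 0.457 -0.335  0.203] zmax 0.251 top [ 0.437 -0.335  0.232] x [0.373 0.495] y [-0.37  -0.203]
760 wall deg 44.00229344775141
t 16.25 p [ 0.4361 -0.3344  0.1749] yaw -3.21 tilt [ 0.003 -0.002] gap 0.0639 F [-0.2  0.2  0.2] | roll(first) -0.000  shift [-1.806 -2.547  0.039]
```

Request:
{"name": "send_rows", "arguments": {
  "deltas": [
    [[-0.12,-0.17,0,0],[-0.225,-0.318,0,0],[-0.225,-0.318,0,0],[-0.225,-0.318,0,0],[-0.225,-0.318,0,0],[-0.225,-0.318,0,0],[-0.225,-0.318,0,0],[-0.225,-0.318,0,0],[-0.105,-0.151,0.2,0],[0,0,0.3,0]]
  ]
}}

```text
clock: 17.08
ee_pos: [0.2685, -0.0667, 0.1238]
tool_rot: [3.14, -0.083, 0.005]
ft_force: [0.5, -0.6, -0.3]
finger_gap: 0.0638
finger_force: 26.8
```

Request:
{"name": "send_rows", "arguments": {
  "deltas": [
    [[0,0,0.35,0],[0,0,0.25,0],[0,0,0.1,0],[0,0,0.04,0],[0,0,0.03,0],[0,0,0,0]]
  ]
}}

```text
clock: 17.58
ee_pos: [0.2703, -0.0694, 0.0463]
tool_rot: [-3.14, 0.088, -0.0]
ft_force: [-0.8, 0.3, 0.0]
finger_gap: 0.064
finger_force: 27.1
```

```bash
python3 - <<'E'
from h import *
go(.271,-.071,.0447,-3.2)
E
```

```text
t 17.58 p [ 0.2703 -0.0694  0.0463] yaw -3.20 tilt [0. 0.] gap 0.0640 F [-0.8  0.3  0. ] | roll(first) -0.000  shift [0.008 0.015 0.016]
```

Request:
{"name": "send_rows", "arguments": {
  "deltas": [
    [[0,0,0.015,0],[0.035,0,0.012,0],[0.035,0,0.012,0],[0.035,0,0.015,0],[0.035,0,0.016,0],[0.035,0,0.02,0],[0.035,0,0.023,0],[0.035,0,0.028,0],[0.035,0,0.026,0],[0,0,0,0]]
  ]
}}

```text
clock: 18.42
ee_pos: [0.2979, -0.0716, 0.0308]
tool_rot: [3.139, -0.084, -0.003]
ft_force: [-5.4, -0.6, 32.5]
finger_gap: 0.0636
finger_force: 35.5
```

```bash
python3 - <<'E'
from prof import *
prof((.01,.08)); go(.303,-.0735,.0315)
E
```

```text
wall deg 16.04 x at table 0.3449 n 731 [ 0.308 -0.077  0.01 ] [ 0.341 -0.071  0.08 ]
t 18.47 p [ 0.2979 -0.0716  0.0309] yaw -3.08 tilt [-0.001 -0.002] gap 0.0640 F [-5.3 -0.5 31.1] | roll(first) 0.000  shift [ 0.051  0.017 -0.006]
```

Request:
{"name": "send_rows", "arguments": {
  "deltas": [
    [[0.03,0,0,0],[0.02,0,0,0],[0,0,0,0]]
  ]
}}

```text
clock: 18.72
ee_pos: [0.2983, -0.0713, 0.0307]
tool_rot: [3.139, -0.08, -0.016]
ft_force: [-16.6, -6.2, 44.3]
finger_gap: 0.0639
finger_force: 37.4
```

Request:
{"name": "send_rows", "arguments": {
  "deltas": [
    [[0,0,0,0],[0,0,0,0],[0,0,0,0],[0,0,0,0],[0,0,0,0],[0,0,0,0],[0,0,0,0]]
  ],
  "fingers": 1
}}

```text
clock: 19.3
ee_pos: [0.3027, -0.071, 0.0295]
tool_rot: [-3.14, 0.088, 0.001]
ft_force: [-0.4, -0.1, 0.4]
finger_gap: 0.085
finger_force: 0.0
```

```bash
python3 - <<'E'
from prof import *
f,P,m=prof((.01,.08))
v,u=np.where(m); w=(abs(u-318)<80)&(v>150)
Q=P[v[w],u[w]]; Q=Q[(Q[:,2]>.004)&(Q[:,2]<.02)]; print('low y',np.percentile(Q[:,1],[1,99]))
go(.303,-.0735,.0315)
E
```

```text
wall deg 12.09 x at table 0.3432 n 710 [ 0.325 -0.076  0.01 ] [ 0.341 -0.071  0.08 ]
low y [-0.11000242 -0.03448757]
t 19.35 p [ 0.3028 -0.0711  0.0295] yaw -3.19 tilt [-0.  0.] gap 0.0854 F [0.2 0.1 0.1] | roll(first) 0.000  shift [ 0.004  0.024 -0.02 ]
```

Request:
{"name": "send_rows", "arguments": {
  "deltas": [
    [[0,0,-0.015,0],[0,0,0,0],[0,0,0,0],[0,0,0,0],[0,0,0,0],[0,0,0,0],[0,0,0,0],[0,0,0,0],[0,0,-0.05,0],[0,0,-0.2,0]]
  ],
  "fingers": 0,
  "squeeze": 30
}}

```text
clock: 20.18
ee_pos: [0.3008, -0.0702, 0.0551]
tool_rot: [-3.138, 0.088, 0.009]
ft_force: [-0.7, -0.6, -0.2]
finger_gap: 0.0635
finger_force: 32.6
```

Request:
{"name": "send_rows", "arguments": {
  "deltas": [
    [[0,0,-0.35,0],[0,0,-0.4,0],[0,0,-0.4,0],[0,0,-0.4,0],[0.1,-0.1,-0.2,0],[0.25,-0.26,0,0],[0.27,-0.287,0,0],[0.27,-0.287,0,0],[0.27,-0.287,0,0],[0.27,-0.287,0,0]]
  ]
}}

```text
clock: 21.02
ee_pos: [0.4547, 0.0731, 0.2313]
tool_rot: [3.14, -0.087, 0.0]
ft_force: [0.3, -1.5, 0.6]
finger_gap: 0.0635
finger_force: 32.6
```

Request:
{"name": "send_rows", "arguments": {
  "deltas": [
    [[0.27,-0.287,0,0],[0.27,-0.287,0,0],[0.2,-0.22,0,0],[0,0,0,0],[0,0,0,0]]
  ]
}}

```text
clock: 21.43
ee_pos: [0.5325, 0.1475, 0.2303]
tool_rot: [3.14, -0.085, -0.003]
ft_force: [0.1, -0.5, -0.7]
finger_gap: 0.0633
finger_force: 32.6
```

```bash
python3 - <<'E'
from ring import *
f=grab('wrist');P=cloud(f)
ring(P,.128,(.54,.64,.15,.26))
Q=P[166:250,314:323].reshape(-1,3);t=env.observe()['ee_pos'];Q=Q[abs(Q[:,2]-t[2]-.015)<.025]
p,c=np.polyfit(Q[:,2]-t[2],Q[:,0]-t[0],1);print(len(Q),'wall',np.degrees(np.arctan(-p)),'pot cx-TCP',c-.0345)
go(.589,.1995,.23)
E
```

```text
z 0.128 n 468 enclosing [0.5899 0.199 ] 0.0227 lsq [0.5899 0.1989] 0.0211 zmed 0.127
490 wall 11.916451799743832 pot cx-TCP -7.963547637662716e-05
t 21.48 p [0.5315 0.1466 0.2305] yaw -3.14 tilt [-0.002 -0.001] gap 0.0633 F [-0.4  0.7 -0.9] | roll(first) 0.000  shift [ 0.545 -0.56   0.003]
```

Request:
{"name": "send_rows", "arguments": {
  "deltas": [
    [[0.2,-0.2,0,0],[0.25,-0.26,0,0],[0.095,-0.1,0,0],[0,0,0,0],[0,0,0.2,0],[0,0,0.25,0],[0,0,0.25,0],[0,0,0.2,0],[0,0,0.15,0],[0,0,0.1,0]]
  ]
}}

```text
clock: 22.32
ee_pos: [0.587, 0.1973, 0.1147]
tool_rot: [3.138, -0.09, -0.006]
ft_force: [0.4, -0.6, -0.5]
finger_gap: 0.0633
finger_force: 32.6
```

Request:
{"name": "send_rows", "arguments": {
  "deltas": [
    [[0,0,0.06,0],[0,0,0.05,0],[0,0,0.04,0],[0,0,0.025,0],[0,0,0.02,0],[0,0,0.02,0],[0,0,0,0]]
  ]
}}

```text
clock: 22.9
ee_pos: [0.5899, 0.1995, 0.0946]
tool_rot: [3.14, -0.087, 0.0]
ft_force: [0.5, 0.3, -0.5]
finger_gap: 0.0633
finger_force: 32.6
```

```bash
python3 -c "
from h import *
go(.589,.1995,.091)"
```

```text
t 22.90 p [0.5899 0.1995 0.0946] yaw -3.19 tilt [ 0. -0.] gap 0.0633 F [ 0.5  0.3 -0.5] | roll(first) 0.000  shift [-0.009  0.001  0.036]
```

Request:
{"name": "send_rows", "arguments": {
  "deltas": [
    [[0,0,0.015,0],[0,0,0.01,0],[0,0,0.01,0],[0,0,0.006,0],[0,0,0,0],[0,0,0,0]]
  ]
}}

```text
clock: 23.4
ee_pos: [0.5903, 0.1996, 0.0912]
tool_rot: [-3.14, 0.088, -0.002]
ft_force: [0.2, -0.3, 3.6]
finger_gap: 0.0637
finger_force: 33.4
```

Request:
{"name": "send_rows", "arguments": {
  "deltas": [
    [[0,0,0.008,0],[0,0,0,0],[0,0,0,0]]
  ]
}}

```text
clock: 23.65
ee_pos: [0.5905, 0.1996, 0.0908]
tool_rot: [-3.14, 0.088, -0.003]
ft_force: [-1.2, -0.7, 6.2]
finger_gap: 0.0637
finger_force: 33.9
```

Request:
{"name": "send_rows", "arguments": {
  "deltas": [
    [[0,0,0,0],[0,0,0,0],[0,0,0,0],[0,0,0,0],[0,0,0,0],[0,0,-0.1,0],[0,0,-0.3,0],[0,0,-0.4,0],[0,0,-0.4,0],[-0.3,0,-0.3,0]]
  ],
  "fingers": 1
}}

```text
clock: 24.48
ee_pos: [0.566, 0.201, 0.2429]
tool_rot: [-3.139, 0.09, -0.015]
ft_force: [1.5, 0.1, 0.4]
finger_gap: 0.0856
finger_force: 0.0
```

Request:
{"name": "send_rows", "arguments": {
  "deltas": [
    [[-0.4,0,0,0],[-0.4,0,0,0],[-0.4,0,0,0],[0,0,0,0],[0,0,0,0]]
  ]
}}

```text
clock: 24.9
ee_pos: [0.4386, 0.2079, 0.2404]
tool_rot: [-3.14, 0.085, -0.002]
ft_force: [-0.5, 0.1, -0.2]
finger_gap: 0.0856
finger_force: 0.0
```

```bash
python3 - <<'E'
from ring import *
f=grab('wrist');P=cloud(f)
ring(P,.150,(.54,.64,.15,.26))
M=(P[...,2]>.045)&(P[...,2]<.062)&(P[...,0]>.5)&(P[...,0]<.55)&(P[...,1]>.09)&(P[...,1]<.32);Q=P[M]
print('plate',np.polyfit(Q[:,1],Q[:,0],1),np.percentile(Q[:,1],[.5,99.5]))
T=np.load('/tmp/P.npy'); M=(T[...,2]>.182)&(T[...,2]<.225)&(T[...,1]>.05)&(T[...,1]<.36)&(T[...,0]>.6)&(T[...,0]<.85);Q=T[M]
for y in np.arange(.1,.33,.04):
    w=abs(Q[:,1]-y)<.01; print('shelf front',y.round(2),np.percentile(Q[w][:,0],[0,2]).round(3) if w.any() else '')
f=grab('scene'); cv2.imwrite('pics/s6.png',cv2.resize(f['pixels'][120:320,220:460],None,fx=3.2,fy=3)[...,::-1])
go(.45,.147,.2,87)
go(.45,.147,.2,-93)
print(env.observe()['joint_positions'])
E
```

```text
z 0.15 n 453 enclosing [0.5881 0.1995] 0.0226 lsq [0.5888 0.1991] 0.021 zmed 0.1488
plate [0.05365801 0.52510751] [0.13042015 0.30230453]
shelf front 0.1 [0.68  0.683]
shelf front 0.14 [0.683 0.685]
shelf front 0.18 [0.685 0.686]
shelf front 0.22 [0.686 0.689]
shelf front 0.26 [0.69  0.691]
shelf front 0.3 [0.691 0.693]
t 25.00 p [0.4417 0.208  0.2402] yaw -3.19 tilt [0.003 0.001] gap 0.0856 F [-0.2 -0.9 -0.3] | roll(first) -2.004  shift [-0.605  0.114  0.402]
t 25.00 p [0.4417 0.208  0.2402] yaw -3.19 tilt [0.003 0.001] gap 0.0856 F [-0.2 -0.9 -0.3] | roll(first) 1.996  shift [ 0.605 -0.114  0.402]
[ 2.97825393e-01  1.37629629e-01  1.66579100e+00 -3.54492274e-04
  1.33527894e+00  1.92435425e+00]
```

View pics/s6.png

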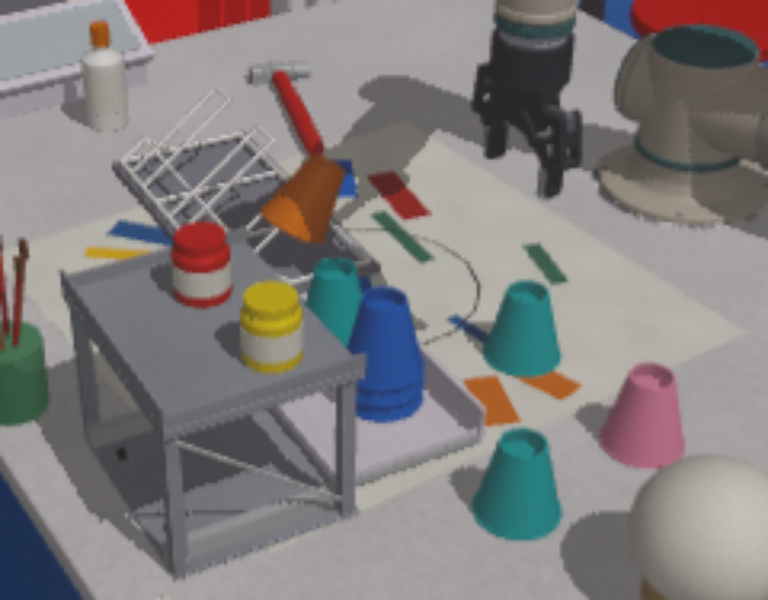

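The scene crop shows the stack of three standing straight on the tray at about (387,355), and orange still on the rack. Next I turn the hand so one open finger leads by its back, and go down between the pots in front of the tray.

Request:
{"name": "send_rows", "arguments": {
  "deltas": [
    [[0,0,0,-0.15],[0,0,0,-0.15],[0,0,0,-0.15],[0,0,0,-0.15],[0,0,0,-0.15],[0,0,0,-0.15],[0,0,0,-0.15],[0,0,0,-0.15],[0,0,0,-0.15],[0,0,0,-0.15]]
  ]
}}

```text
clock: 25.83
ee_pos: [0.4427, 0.2078, 0.2391]
tool_rot: [2.655, 1.678, 0.001]
ft_force: [0.2, 0.1, -0.2]
finger_gap: 0.0852
finger_force: 0.0
```

Request:
{"name": "send_rows", "arguments": {
  "deltas": [
    [[0,0,0,-0.15],[0,0,0,-0.15],[0,0,0,-0.15],[0,0,0,-0.05],[0,0,0,0]]
  ]
}}

```text
clock: 26.25
ee_pos: [0.4426, 0.2078, 0.2391]
tool_rot: [2.283, 2.158, 0.001]
ft_force: [-0.5, -0.4, 0.0]
finger_gap: 0.0855
finger_force: 0.0
```

```bash
python3 - <<'E'
from m import *
go(.455,.268,.022,87)
f=grab('wrist');save(f,'w7.png');P=cloud(f)
blobs(f,P,'turq',(85,100,40),(100,255,255),300)
blobs(f,P,'pink',(160,60,60),(179,255,255),300)
E
```

```text
t 26.25 p [0.4426 0.2078 0.2391] yaw 86.77 tilt [ 0.001 -0.   ] gap 0.0855 F [-0.5 -0.4  0. ] | roll(first) -0.005  shift [0.608 0.091 2.171]
turq [ 377    0   79   50 2596] med [0.549 0.369 0.036] zmax 0.091 top [0.565 0.373 0.088] x [0.526 0.591] y [0.354 0.401]
turq [ 264  151   60   66 2896] med [0.412 0.209 0.07 ] zmax 0.091 top [0.411 0.2   0.089] x [0.376 0.447] y [0.175 0.235]
turq [ 371  241   45   77 1578] med [0.535 0.07  0.041] zmax 0.315 top [0.532 0.078 0.115] x [0.49  0.562] y [0.032 0.202]
pink [ 233    0   74   74 4435] med [0.403 0.363 0.068] zmax 0.092 top [0.4   0.365 0.089] x [0.364 0.437] y [0.337 0.397]
```

View pics/w7.png

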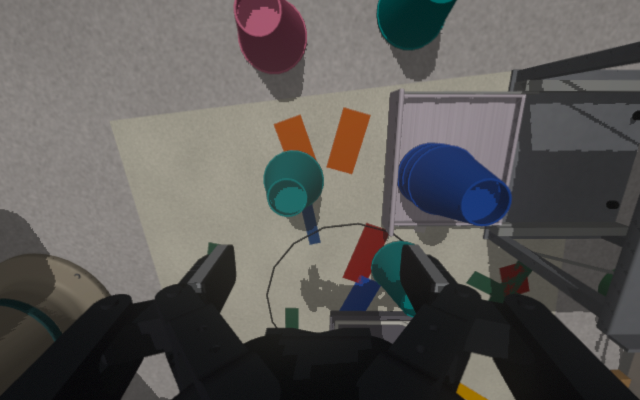

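The view shows turquoise at (293,182), pink at (270,35), and the tray plate along u≈395 from v=92 to 235. There is a clear gap at y≈0.27.

Request:
{"name": "send_rows", "arguments": {
  "deltas": [
    [[0.3,0.05,0,0],[0.32,0.04,0,0],[0,0,0.2,0],[0,0,0.4,0],[0,0,0.4,0],[0,0,0.4,0],[0,0,0.4,0],[0,0,0.27,0],[0,0,0.1,0],[0,0,0,0]]
  ]
}}

```text
clock: 27.13
ee_pos: [0.452, 0.2685, 0.0196]
tool_rot: [-2.282, -2.156, 0.008]
ft_force: [-1.2, -0.0, 0.5]
finger_gap: 0.0852
finger_force: 0.0
```

```bash
python3 -c "
from h import *
go(.635,.26,.022)"
```

```text
t 27.13 p [0.452  0.2685 0.0196] yaw 86.74 tilt [-0.005 -0.002] gap 0.0852 F [-1.2 -0.   0.5] | roll(first) 0.000  shift [ 0.019  1.832 -0.033]
```

Request:
{"name": "send_rows", "arguments": {
  "deltas": [
    [[0,0.06,0,0],[0,0.06,0,0],[0,0.06,0,0],[0,0.06,0,0],[0,0.06,0,0],[0,0.06,0,0]]
  ]
}}

```text
clock: 27.63
ee_pos: [0.4895, 0.2673, 0.0231]
tool_rot: [-2.283, -2.158, -0.001]
ft_force: [-2.3, -0.2, 2.2]
finger_gap: 0.0856
finger_force: 1.2
```

Request:
{"name": "send_rows", "arguments": {
  "deltas": [
    [[0,0.06,0,0],[0,0.06,0,0],[0,0.06,0,0],[0,0.06,0,0],[0,0.06,0,0],[0,0.06,0,0],[0,0.06,0,0],[0,0.06,0,0],[0,0.06,0,0],[0,0.06,0,0]]
  ]
}}

```text
clock: 28.47
ee_pos: [0.5495, 0.2639, 0.0221]
tool_rot: [-2.283, -2.159, 0.0]
ft_force: [-1.6, 1.3, 2.0]
finger_gap: 0.0853
finger_force: 1.2
```

```bash
cat > tr.py <<'E'
from h import *
f=grab('top');P=cloud(f)
M=(P[...,2]>.04)&(P[...,2]<.065)&(P[...,0]>.5)&(P[...,0]<.7)&(P[...,1]>.13)&(P[...,1]<.22);Q=P[M]
print('plate',len(Q),np.percentile(Q[:,0],[2,10,50,90]).round(4) if len(Q) else '')
hsv=cv2.cvtColor(f['pixels'],cv2.COLOR_RGB2HSV); m=cv2.inRange(hsv,(108,150,50),(125,255,255))>0
m&=(P[...,2]>.03)&(P[...,1]>.1); print('stack',P[m].mean(0).round(4) if m.any() else '',P[m][:,2].max() if m.any() else '')
go(.635,.26,.022)
E
python3 tr.py
```

```text
plate 62 [0.5982 0.5993 0.6037 0.6594]
stack [0.6119 0.2758 0.1171] 0.15664636852449565
t 28.52 p [0.5514 0.2639 0.0222] yaw 86.79 tilt [0.003 0.   ] gap 0.0857 F [ 1.4 -0.1 -0.1] | roll(first) 0.000  shift [0.008 0.837 0.004]
```

Request:
{"name": "send_rows", "arguments": {
  "deltas": [
    [[0,0.06,0,0],[0,0.08,0,0],[0,0.08,0,0],[0,0.08,0,0],[0,0.08,0,0],[0,0.08,0,0],[0,0.08,0,0],[0,0.08,0,0],[0,0.06,0,0],[0,0.03,0,0]]
  ]
}}

```text
clock: 29.35
ee_pos: [0.6212, 0.2598, 0.022]
tool_rot: [2.282, 2.158, 0.001]
ft_force: [-2.8, 1.0, 0.5]
finger_gap: 0.0854
finger_force: 1.1
```

Request:
{"name": "send_rows", "arguments": {
  "deltas": [
    [[0,0.02,0,0],[0,0.02,0,0],[0,0.02,0,0]]
  ]
}}

```text
clock: 29.6
ee_pos: [0.6255, 0.2595, 0.0221]
tool_rot: [-2.282, -2.159, 0.001]
ft_force: [-2.5, 0.2, -1.0]
finger_gap: 0.0854
finger_force: 1.1
```

Request:
{"name": "send_rows", "arguments": {
  "deltas": [
    [[0,0.02,0,0],[0,0.02,0,0]]
  ]
}}

```text
clock: 29.77
ee_pos: [0.6296, 0.2593, 0.0221]
tool_rot: [-2.282, -2.159, 0.001]
ft_force: [-2.2, 1.2, -0.5]
finger_gap: 0.0855
finger_force: 1.0
```

Request:
{"name": "send_rows", "arguments": {
  "deltas": [
    [[0,0.02,0,0],[0,0.02,0,0]]
  ]
}}

```text
clock: 29.93
ee_pos: [0.6312, 0.2593, 0.0223]
tool_rot: [-2.28, -2.156, 0.007]
ft_force: [-12.3, 1.9, 7.1]
finger_gap: 0.0857
finger_force: 6.0
```

Request:
{"name": "send_rows", "arguments": {
  "deltas": [
    [[0,0.01,0,0],[0,0,0,0]]
  ]
}}

```text
clock: 30.1
ee_pos: [0.6311, 0.2592, 0.0224]
tool_rot: [-2.279, -2.155, 0.009]
ft_force: [-9.6, 1.8, 5.5]
finger_gap: 0.0853
finger_force: 5.1
```

```bash
python3 tr.py; python3 - <<'E'
from h import *
T=np.load('/tmp/P.npy'); M=(T[...,2]>.18)&(T[...,2]<.2)&(T[...,1]>.13)&(T[...,1]<.22)&(T[...,0]>.6)&(T[...,0]<.75);print('shelf z~.19 front',np.percentile(T[M][:,0],[0,1,2]))
f=grab('scene'); cv2.imwrite('pics/s8.png',cv2.resize(f['pixels'][160:320,220:420],None,fx=4,fy=3.7)[...,::-1])
E
```

```text
plate 50 [0.6811 0.6814 0.6844 0.6883]
stack [0.4918 0.557  0.1057] 0.1435574264571553
t 30.15 p [0.6311 0.2592 0.0224] yaw 86.80 tilt [-0.007 -0.   ] gap 0.0856 F [-9.3  2.   5.6] | roll(first) 0.000  shift [0.01  0.038 0.004]
shelf z~.19 front [0.68273899 0.68462986 0.68500235]
```

View pics/s8.png

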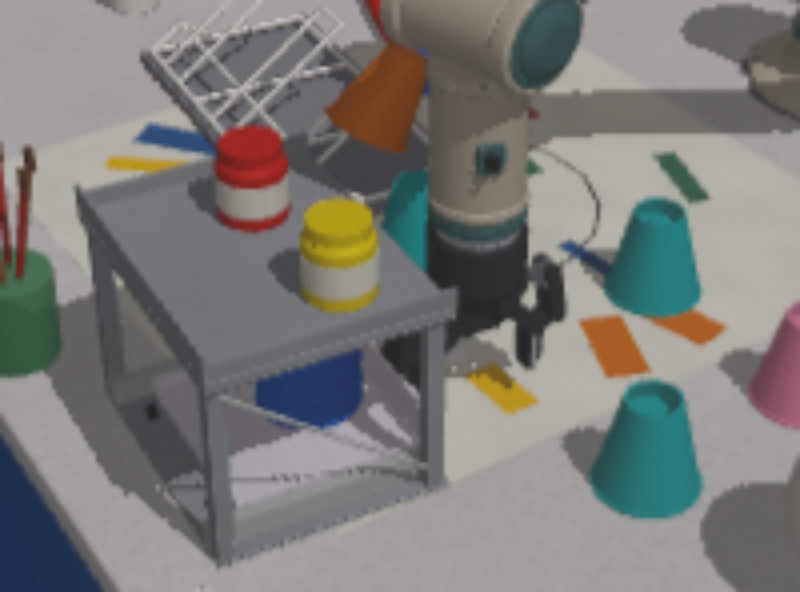

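The tray is under the shelf with its plate about 2 mm in front of the shelf edge, and the stack (blue at (310,385)) is upright beneath. One firmer nudge will confirm the stop.

Request:
{"name": "send_rows", "arguments": {
  "deltas": [
    [[0,0.02,0,0],[0,0.01,0,0],[0,0,0,0]]
  ]
}}

```text
clock: 30.45
ee_pos: [0.6311, 0.2592, 0.0227]
tool_rot: [-2.277, -2.153, 0.015]
ft_force: [-16.9, 2.3, 10.7]
finger_gap: 0.0854
finger_force: 8.4
```

Request:
{"name": "send_rows", "arguments": {
  "deltas": [
    [[0,-0.03,0,0],[0,-0.1,0,0],[0,-0.3,0,0],[0,-0.4,0,0],[0,-0.4,0,0],[0,-0.4,0,0],[0,0,-0.3,0],[0,0,-0.4,0],[0,0,-0.4,0],[0,0,-0.4,0]]
  ]
}}

```text
clock: 31.28
ee_pos: [0.4754, 0.2678, 0.1743]
tool_rot: [2.281, 2.157, 0.003]
ft_force: [1.4, 1.1, 0.8]
finger_gap: 0.0851
finger_force: 0.0
```

Request:
{"name": "send_rows", "arguments": {
  "deltas": [
    [[0,0,-0.4,0],[0,0,-0.2,0],[0,-0.3,0,0],[0,0,0,0],[0,0,0,0],[0,0,0,0]]
  ]
}}

```text
clock: 31.78
ee_pos: [0.4457, 0.2695, 0.2324]
tool_rot: [2.281, 2.158, 0.003]
ft_force: [0.1, -0.8, 0.0]
finger_gap: 0.0854
finger_force: 0.0
```

```bash
python3 tr.py; python3 - <<'E'
from m import *
f=grab('scene');P=cloud(f); save(f,'s9.png')
blobs(f,P,'orange',(5,150,60),(15,255,255)); blobs(f,P,'turq',(85,100,40),(100,255,255)); blobs(f,P,'blue',(108,150,40),(125,255,255))
E
```

```text
plate 46 [0.6804 0.6815 0.6842 0.6883]
stack [0.4864 0.5675 0.1055] 0.1435624964503821
t 31.83 p [0.4458 0.2695 0.2321] yaw 86.79 tilt [ 0.001 -0.   ] gap 0.0856 F [-0.4 -0.3  0.2] | roll(first) 0.000  shift [0.011 1.891 2.104]
orange [302 171  26  30 433] med [ 0.519 -0.066  0.102] zmax 0.146 top [ 0.498 -0.079  0.141] x [0.468 0.559] y [-0.108 -0.046]
orange [383 244  18   9  81] med [0.415 0.258 0.003] zmax 0.008 top [0.416 0.26  0.005] x [0.397 0.435] y [0.233 0.28 ]
orange [365 246  17  16 164] med [0.487 0.248 0.003] zmax 0.009 top [0.487 0.252 0.005] x [0.462 0.51 ] y [0.206 0.286]
turq [316 206  20  31 414] med [0.562 0.078 0.061] zmax 0.194 top [0.57  0.078 0.098] x [0.53 0.59] y [0.032 0.099]
turq [371 214  24  31 544] med [0.425 0.217 0.046] zmax 0.094 top [0.415 0.205 0.088] x [0.385 0.449] y [0.174 0.237]
turq [368 263  28  37 739] med [0.581 0.414 0.047] zmax 0.094 top [0.571 0.402 0.089] x [0.541 0.605] y [0.372 0.433]
blue [255 194  19   8  61] med [ 0.65  -0.241  0.003] zmax 0.011 top [ 0.651 -0.232  0.008] x [0.631 0.677] y [-0.274 -0.202]
blue [284 255  26  20 333] med [0.751 0.225 0.049] zmax 0.083 top [0.745 0.227 0.078] x [0.71  0.781] y [0.182 0.234]
```

View pics/s9.png

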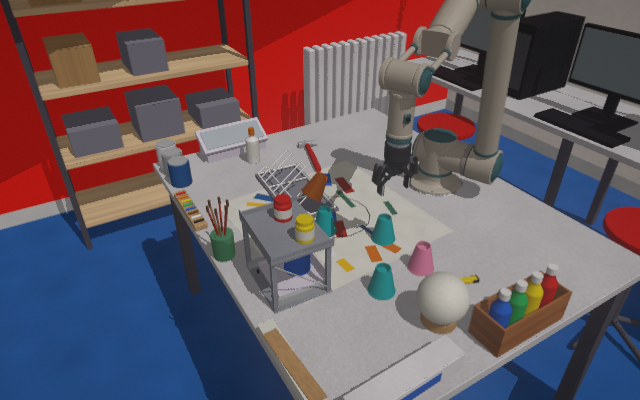

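The tray is home, with the stack under the shelf at about (297,263). Orange is still on its loop, nothing else has moved, and the hand is clear.

```bash
python3 -c "
from bench import env
print(env.hand_in())"
```

```text
the job is handed in; nothing more can be done
None
```

I nested the two blue pots fully home over the tray pot (stack foot measured at about 149 mm), pushed the tray against its stop, left everything else in place, and handed the job in after about 32 s of robot time; no verdict came back.

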